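# Open the regulator holding fixture by one hole

## Task

Open the regulator holding fixture by one hole. First lift the steel setting block off the fixture's rail and return it to its own storage slot, the one it fits closely, seated fully down and let go; then pull up the black lock plunger knob, slide the tube section one hole further from the fixed jaw, let the pin drop into that next hole, press the knob fully home and finish while still holding it pressed home, without letting go. Leave the other parts on the bench where they are.

Things in the scene. Friction and masses are not known exactly. Their poses are not given: they have to be found in the camera images.
- fixture: fixed holding fixture: dark steel base plate 80 x 330 x 10 mm, a grey post at each end of a 30 x 30 mm aluminium rail along the fixture's y axis, rail top 54 mm above the bench, with 10 mm lock holes every 40 mm. The post at the -y end carries the rubber-faced fixed jaw. Opening means sliding the tube section towards +y. Origin: middle of the base plate's underside
- tube_top (a point): centre of the top of the sliding steel tube section round the rail, right under the knob: 44 mm wide, 70 mm long, top 62 mm above the bench, with a brass boss 20 mm across and 8 mm high on it. Two ears at its -y end, no higher than its top and 62 mm wide over all, are the moving jaw
- knob_center (a point): centre of the plunger's round black knob, 32 mm across and 26 mm high, standing upright over the tube section; it moves with the tube and with the plunger. Its underside is 24 mm above the tube's top when the plunger rests on its spring; below it only a 9 mm steel stem and the boss
- sleeve (a joint): position of the tube section along the rail, in m: 0 in the start hole, +0.040 in the next hole farther from the fixed jaw (fixture +y). It slides with about 2 N of friction, free over -15 to +90 mm when the pin is out; the pin has 1 mm play each way in a hole
- plunger (a joint): lift of the plunger in m, positive up: 0 is the pin fully home (14 mm deep in the rail), a hard stop; let go over a hole, its worn spring (900 N/m) leaves it at about 0.006; the round-nosed pin clears the rail's top above 0.014; upper stop at 0.024. Pressing home takes about 6 N, pulling clear 8 to 10 N
- setting_block_center (a point): centre of the loose upright steel setting block, 24 mm (its x) x 36 mm (its y) x 60 mm high, about 0.4 kg; at the start it stands on the rail just in front (+y) of the tube section, its 36 mm side along the rail, and blocks the way
- own_slot (a point): centre of the mouth of the block's own slot in a fixed wooden holder 76 (x) x 70 (y) x 30 mm on a 6 mm grey board: 28 mm (x) x 40 mm (y), 18 mm deep, the block stands upright in it; the point's x, y are the slot's. Three holders stand in a row along y, 90 mm apart, in any order: one slot is narrow and holds the thin block, another is empty and too wide (40 x 40 mm)
- thin_block_center (a point): centre of the thin steel setting block, 14 x 36 x 60 mm, upright in its own slot: bystander
- regulator: worn black regulator body, 64 mm across and 45 mm high with short ports, loose at the far side: bystander. Origin: centre of its underside
- inlet_fitting: small brass inlet fitting, 26 mm across, 32 mm high, loose at the near side: bystander. Origin: centre of its underside
- purge_cover: grey nylon purge cover, a disc 54 mm across, 13 mm high, loose at the far side: bystander. Origin: centre of its underside
- grease_jar: small white jar, 44 mm across, 45 mm high, loose at the far side: bystander. Origin: centre of its underside
- hose_plug: small aluminium plug, 22 mm across, 24 mm high, loose at the far side: bystander. Origin: centre of its underside
There are look-alikes about, which are no part of the job. Leave any brown look-alike of the part that bears setting_block_center alone.

How it is judged:
By the outcome, as a careful person would: the job done as asked, in the order asked, and still so for the second after the job is handed in, while the arm keeps its last pose, push and grip.
It also fails if it takes over 72 s, if anything falls off the work surface, if the arm or the gripper's body presses on something with over 40 N, if the wrist force passes 120 N, or if a joint passes its speed limit or range.

## Robot

A 7-joint arm with a two-finger parallel gripper is mounted at the origin on the work surface. World frame = base frame: x ahead of the robot, y to its left, z up, the work surface at z = 0. Lengths are in m, angles in rad, forces in N, time in s.
With the tool pointing down it reaches from about 0.35 to 0.9 m from the base axis. Payload 8.1 kg.
Tool frame: the origin (TCP) lies between the finger pads; the fingertips stand ahead of it and the grasp point (between the pads) is the TCP (arm.nose_length is the z of the fingertips in the tool frame, in m); z points along the fingers, y is the line along which they close (so a half turn about z gives the same grasp; the last joint's range is limited). The gripper opens to 92 mm and grips with 3 to 60 N. Pads are 19 mm wide; open, the fingers measure 130 mm over their backs; the gripper's body (75 mm by 190 mm) begins 47 mm behind the grasp point.
Start: joints at [-1.245, 0.434, 0.025, 1.573, -0.012, 1.134, -0.075], TCP at [0.26, 0.568, 0.246] pointing down, gripper open.
Joint ranges: [-2.62, 2.62], [-0.44, 2.09], [-1.27, 1.32], [0.08, 2.57], [-1.32, 4.46], [0.12, 2], [-2.74, 2.74]. Speed limits (rad/s): [2.22, 2.22, 3.01, 3.01, 3.14, 3.14, 3.14].

## Interface

Orientations are given as a rotation vector (axis times angle).
In Python, from cell import sensors, optics, arm gives the robot as it stands.
- The arm moves only by the tool arm_command, never from a script. Its argument "deltas" is one flat list of numbers, 7 for each row, row after row: the turn, a rotation vector about the world's x, y, z as a fraction of full scale, then the shift along the world's x, y, z as a fraction of full scale, then the finger opening in mm, from 0 to 91.8. In form: [wx, wy, wz, dx, dy, dz, fingers, wx, wy, wz, dx, dy, dz, fingers, ...]. A call has 1 to 20 rows; each row is the pose to reach, as a shift and turn from the pose commanded when the call began; what a row does not reach only later rows make up. Full scale, the value 1, is 1 m for a shift and 90 degrees for a turn. A row lasts 1/10 s, in which the tool goes at most 50 mm and 8.59 degrees, less where a joint would pass 70% of its speed; a pose out of reach is approached as far as the arm can. A call with a number of a shift or a turn outside -1 to 1 is refused whole. A call with a gripper value outside its range is refused whole. The fingers move at their own pace and stop on an object; "force" is the grip in N (left out, the last holds). Time passes only in rows, so rows that repeat a pose let the fingers close. It gives the time, the measured TCP pose, the force, the opening and the grip force at its end, in the units of the state.
- sensors.observe(): the state, without advancing time (a new reading comes with each control period).
- optics.get_image(name): name is "scene" or "top" or "wrist"; returns the picture (480x640x3 uint8, blue, green, red); there is no depth.
- optics.calibration(name): a dict with "camera_matrix" (3x3 intrinsics, pixels), "D" ([k1, k2, p1, p2, k3] as OpenCV has them; the pictures are not rectified), "rvec" (rotation vector, rad) and "tvec" (3), from world to camera coordinates, as OpenCV has them. Camera axes: x right, y down, z forward; pixel columns grow to the right and rows downward; lengths in m; the calibration is good to about 2 mm. A picture is of the moment at which its call begins: read the wrist's pose just before it. calibration takes no time and is no camera call; for the wrist camera it gives the pose at the moment of the call.
- arm.sign_off(): hands the job in; it is judged then, once.
The state is a dict: "clock": time; "joints": joint angles; "dq": joint speeds; "joint_efforts": joint torques, N m; "position": TCP position; "ee_rot": TCP orientation; "force": force on the tool from outside, world axes, zero at the start; "ft_torque": the same for the moment, N m; "width": opening from 0.0 (shut) to 1.0 (fully open); "gripper_force": force on a finger pad.
Only numpy, scipy, OpenCV 4.12 (cv2) and the standard library are available. Lean on these libraries where they do the work, as an engineer would, in place of code of your own. Each camera call takes 0.05 s, during which the arm holds its last target. There are 200 camera calls.

## Working session

There is one attempt and no reset: what is moved stays moved. The work goes in short steps, Python scripts to look and compute and a tool call to move; the robot and the scene stay as the last step left them, time stands still between calls to the robot, and variables do not carry over. Pictures are saved under pics/ and viewed, at most 10 in all, crops included, and the job is handed in when it is done.

Besides the shell and the picture viewer there is one more tool, called after "Emit:" by a JSON object that holds its "op" and its "data", one argument or row to a line. arm_command: Moves the arm, as the interface text tells. Its arguments: {"type":"object","properties":{"deltas":{"type":"array","items":{"type":"number"}},"force":{"type":"number"}},"required":["deltas"]}

```bash
mkdir -p pics; cat > h.py <<'E'
import numpy as np, cv2
from cell import sensors, optics, arm
def ray(c,uv):
    K=np.array(c["camera_matrix"]);D=np.array(c["D"]);R,_=cv2.Rodrigues(np.array(c["rvec"],float));t=np.array(c["tvec"],float).ravel()
    n=cv2.undistortPoints(np.array(uv,float).reshape(-1,1,2),K,D).reshape(-1,2)
    d=np.c_[n,np.ones(len(n))]@R
    return -R.T@t,d
def onz(c,uv,z):
    o,d=ray(c,uv); return o+d*((z-o[2])/d[:,2])[:,None]
def proj(c,p):
    return cv2.projectPoints(np.array(p,float).reshape(-1,1,3),np.array(c["rvec"],float),np.array(c["tvec"],float),np.array(c["camera_matrix"]),np.array(c["D"]))[0].reshape(-1,2)
E
python3 - <<'E'
from h import *
s=sensors.observe(); print({k:np.round(v,4) for k,v in s.items()}, arm.nose_length)
for n in("scene","top","wrist"):
    cv2.imwrite(f"pics/{n}0.png",optics.get_image(n))
    c=optics.calibration(n);o,_=ray(c,[[320,240]]);print(n,o)
E
```

```text
{'clock': np.float64(0.0), 'joints': array([-1.2446,  0.4352,  0.025 ,  1.5741, -0.0116,  1.134 , -0.0751]), 'dq': array([-0.0002,  0.001 , -0.0006, -0.0005,  0.0005, -0.0003,  0.0003]), 'joint_efforts': array([-1.00000e-04, -6.67840e+01,  9.84800e-01, -3.14468e+01,
       -6.06000e-02,  4.27000e-02,  2.00000e-04]), 'position': array([0.2597, 0.568 , 0.245 ]), 'ee_rot': array([-6.6850e-01, -3.0695e+00,  2.4000e-03]), 'force': array([0.4727, 0.0599, 0.5899]), 'ft_torque': array([ 0.0076, -0.0046, -0.0158]), 'gripper_force': np.float64(0.0), 'width': np.float64(0.9999)} 0.019
scene [ 1.15571198 -0.47295161  0.59054284]
top [0.52058379 0.00788557 1.16061419]
wrist [0.19407092 0.59800158 0.38369651]
```

View pics/top0.png

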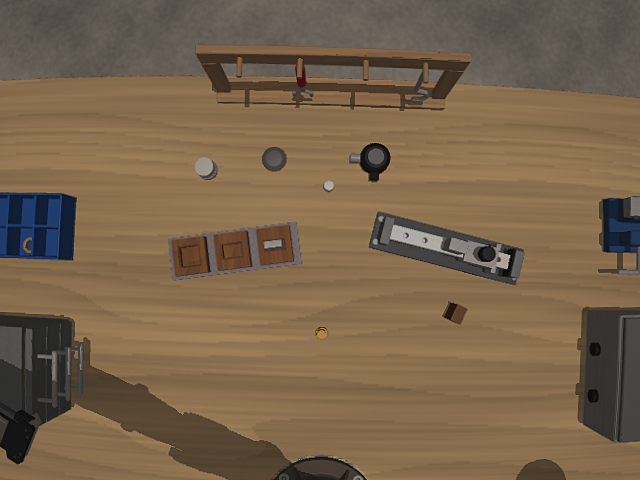

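View pics/scene0.png

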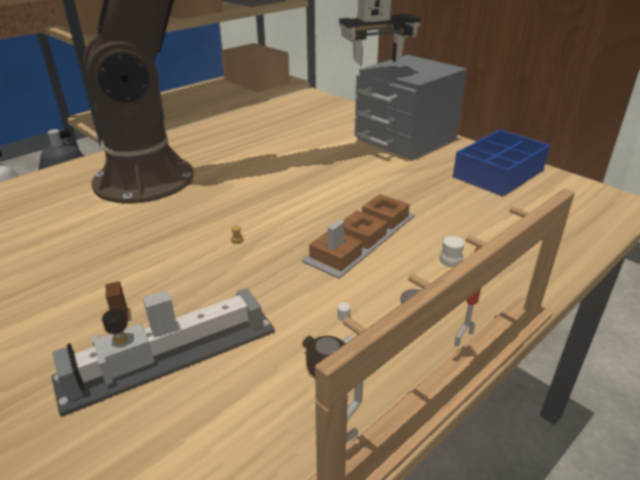

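The top view shows the fixture around (447,248) with the fixed jaw at its right end, the knob at (487,254) and the block near (460,246). The holders are at (190,256), (232,251) and (273,244, with the thin block), and the brown look-alike is at (455,313). I'll zoom in on the holders and fixture.

```bash
python3 - <<'E'
from h import *
im=cv2.imread("pics/top0.png")
a=cv2.resize(im[215:285,165:305],None,fx=5,fy=5,interpolation=cv2.INTER_CUBIC)[:300]
b=cv2.resize(im[205:290,365:527],(700,367),interpolation=cv2.INTER_CUBIC)[:300]
cv2.imwrite("pics/c1.png",np.vstack([a,b]))
c=optics.calibration("top")
# plate corners guess from picture (base top z=.01), holder tops z=.036
print(onz(c,[[376,212],[523,248],[516,283],[370,247]],.01))
print(onz(c,[[190,256],[232,251],[273,244]],.036))
print(onz(c,[[487,254]],.112), onz(c,[[460,243]],.114))
E
```

```text
[[ 0.65226739 -0.10362206  0.01      ]
 [ 0.58388295 -0.42714783  0.01      ]
 [ 0.50764412 -0.41208872  0.01      ]
 [ 0.57731303 -0.09240448  0.01      ]]
[[0.54713029 0.28365872 0.036     ]
 [0.56001203 0.1956666  0.036     ]
 [0.57684882 0.11084844 0.036     ]]
[[ 0.56459074 -0.31473182  0.112     ]] [[ 0.58464149 -0.25959037  0.114     ]]
```

View pics/c1.png

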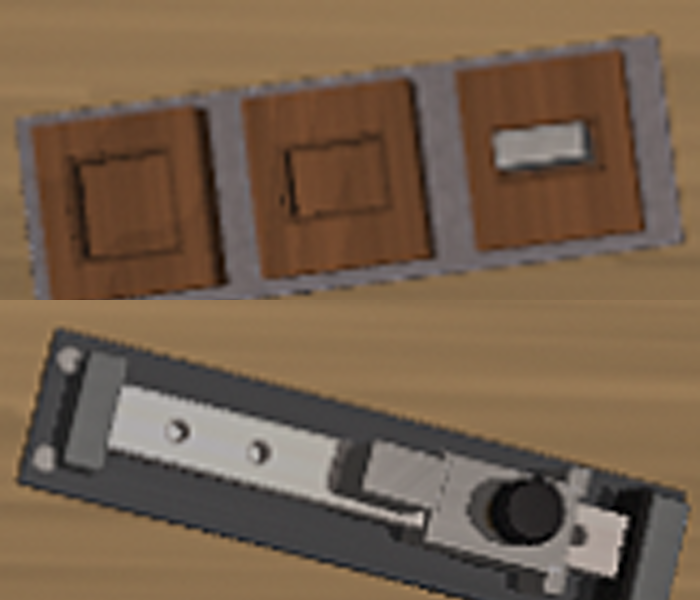

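The closely fitting slot is the middle holder, around crop (338,178). The left one is square and wide, and the right one holds the thin block. I'll stop above the middle holder on the way for a closer look.

Emit:
{"op": "arm_command", "data": {
  "deltas": [0,0,-0.62,0.29,-0.37,0.0,91,0,0,-0.62,0.29,-0.37,0.0,91,0,0,-0.62,0.29,-0.37,0.0,91,0,0,-0.62,0.29,-0.37,0.0,91,0,0,-0.62,0.29,-0.37,0.0,91,0,0,-0.62,0.29,-0.37,0.0,91,0,0,-0.62,0.29,-0.37,0.0,91,0,0,-0.62,0.29,-0.37,0.0,91,0,0,-0.62,0.29,-0.37,0.0,91,0,0,-0.62,0.29,-0.37,0.0,91,0,0,-0.62,0.29,-0.37,0.0,91,0,0,-0.62,0.29,-0.37,0.0,91,0,0,-0.62,0.29,-0.37,0.0,91]
}}

```text
clock: 1.45
position: [0.549, 0.1999, 0.2455]
ee_rot: [-2.024, -2.401, 0.0]
force: [1.2, -0.4, -0.5]
width: 0.99
gripper_force: 0.0
```

```bash
python3 - <<'E'
from h import *
s=sensors.observe(); print(s["clock"],s["position"],s["ee_rot"],s["joints"])
c=optics.calibration("wrist");im=optics.get_image("wrist");cv2.imwrite("pics/w1.png",im)
np.save("w1.npy",c,allow_pickle=True)
E
```

```text
1.45 [0.5489549  0.19994874 0.24546645] [-2.02393814e+00 -2.40141800e+00  2.92073541e-04] [-0.70707154  0.37642499  0.36829592  1.69809144 -0.15031038  1.09550453
 -0.12303418]
```

View pics/w1.png

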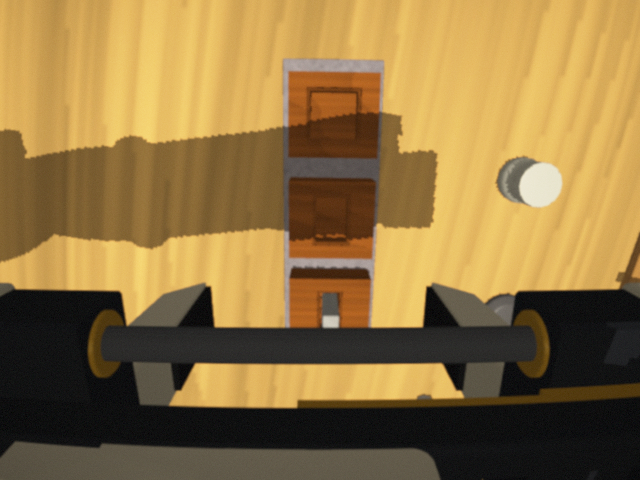

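Emit:
{"op": "arm_command", "data": {
  "deltas": [0,0,-0.24,0.035,-0.46,0,91,0,0,-0.24,0.035,-0.46,0,91,0,0,-0.24,0.035,-0.46,0,91,0,0,-0.24,0.035,-0.46,0,91,0,0,-0.24,0.035,-0.46,0,91,0,0,-0.24,0.035,-0.46,0,91,0,0,-0.24,0.035,-0.46,0,91,0,0,-0.24,0.035,-0.46,0,91,0,0,-0.24,0.035,-0.46,0,91,0,0,-0.24,0.035,-0.46,0,91,0,0,-0.24,0.035,-0.46,0,91,0,0,-0.24,0.035,-0.46,0,91]
}}

```text
clock: 2.7
position: [0.5854, -0.2593, 0.2454]
ee_rot: [-2.438, -1.979, -0.001]
force: [0.6, 1.0, -0.1]
width: 0.987
gripper_force: 0.0
```

```bash
python3 - <<'E'
from h import *
s=sensors.observe(); print(s["clock"],s["position"],s["ee_rot"],s["joints"])
c=optics.calibration("wrist");im=optics.get_image("wrist");cv2.imwrite("pics/w2.png",im)
np.save("w2.npy",c,allow_pickle=True)
E
```

```text
2.7 [ 0.58542162 -0.2593196   0.24541525] [-2.43795555e+00 -1.97941202e+00 -1.20409950e-03] [-0.02322239  0.49339234  0.54713228  1.56410122 -0.27321055  1.16180256
  0.37353195]
```

View pics/w2.png

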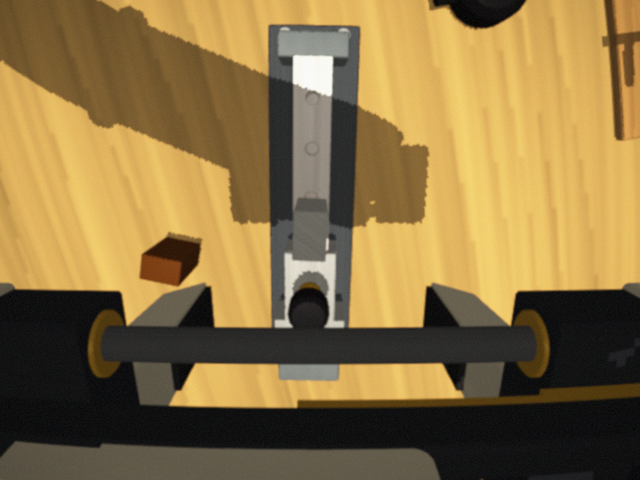

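In w1 the close-fit slot is at about (331,215), in shadow. In w2 the block is near (310,230) and the knob at (308,308). I'll crop both for the edges.

```bash
python3 - <<'E'
from h import *
a=cv2.imread("pics/w1.png")[170:270,280:385]; b=cv2.imread("pics/w2.png")[185:335,265:355]
a=np.clip(a.astype(float)*2,0,255).astype(np.uint8)
A=cv2.resize(a,(420,400),interpolation=cv2.INTER_CUBIC);B=cv2.resize(b,(360,600),interpolation=cv2.INTER_CUBIC)
o=np.zeros((600,780,3),np.uint8);o[:400,:420]=A;o[:,420:]=B
cv2.imwrite("pics/c2.png",o)
E
```

```text
(no output)
```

View pics/c2.png

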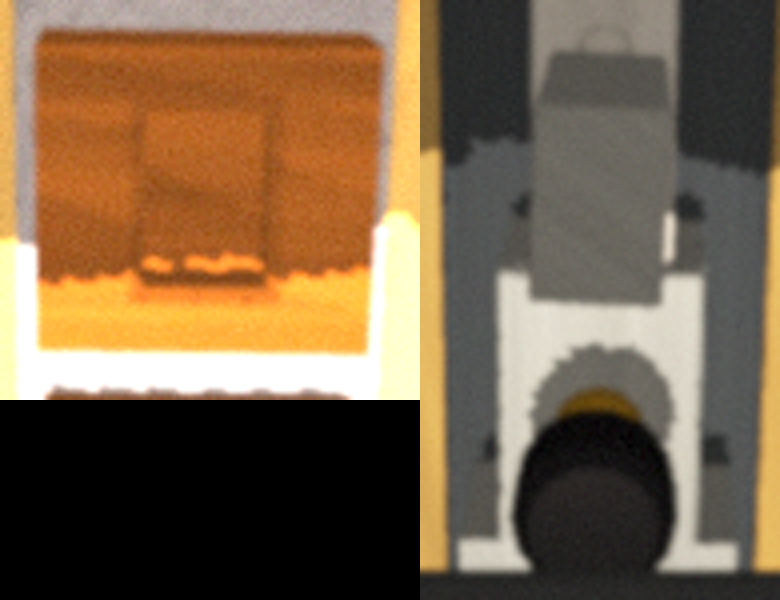

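```bash
python3 - <<'E'
from h import *
def rep(n,P,z):
    p=onz(n,P,z); print(np.round(p[:,:2],4).tolist(),"ctr",p.mean(0)[:2].round(4))
    L=(p[0]+p[1]-p[2]-p[3])/2; W=(p[1]+p[2]-p[0]-p[3])/2
    print(" len",np.linalg.norm(L),"wid",np.linalg.norm(W)," yawL",np.degrees(np.arctan2(-L[0],L[1]))," yawW",np.degrees(np.arctan2(W[1],W[0])))
c1=np.load("w1.npy",allow_pickle=True).item();c2=np.load("w2.npy",allow_pickle=True).item();ct=optics.calibration("top")
f1=lambda q:[[280+u/4-.4,170+v/4-.4] for u,v in q]
f2=lambda q:[[265+(u-420)/4-.4,185+v/4-.4] for u,v in q]
ft=lambda q:[[165+u/5-.4,215+v/5-.4] for u,v in q]
print("block");rep(c2,f2([(538,105),(672,107),(661,304),(530,298)]),.114)
print("slot w");rep(c1,f1([(137,106),(270,106),(269,290),(135,290)]),.036)
print("holder w");rep(c1,f1([(38,34),(380,34),(368,352),(38,350)]),.036)
print("slot top");rep(ct,ft([(287,150),(381,137),(389,208),(294,219)]),.036)
print("tube");rep(c2,f2([(498,270),(705,272),(697,545),(497,543)]),.062)
print("platew");rep(c2,[[268,26],[360,26],[350,336],[273,336]],.01)
# knob top disc
p=onz(c2,f2([(593,530)]),.112);print("knob",p)
# row direction from w1 board edges
p=onz(c1,[[283,60],[384,60],[371,320],[286,320]],.006);print(p.round(4), [np.degrees(np.arctan2(-(a-b)[0],(a-b)[1])) for a,b in((p[0],p[3]),(p[1],p[2]))])
s=sensors.observe();from scipy.spatial.transform import Rotation as R
y=R.from_rotvec(s["ee_rot"]).as_matrix();print("tool y ang",np.degrees(np.arctan2(y[1,1],y[0,1])),y[:,2])
E
```

```text
block
[[0.5731, -0.2364], [0.5954, -0.2414], [0.5865, -0.2756], [0.5641, -0.2698]] ctr [ 0.5798 -0.2558]
 len 0.03499274930908338 wid 0.0230097543709089  yawL -14.851812661424189  yawW -13.633808182385595
slot w
[[0.5418, 0.217], [0.5703, 0.2219], [0.5779, 0.181], [0.5483, 0.1759]] ctr [0.5596 0.199 ]
 len 0.04160077904147767 wid 0.029556920999164266  yawL 9.752053821571424  yawW 9.802367653898374
holder w
[[0.5181, 0.2288], [0.5908, 0.2414], [0.6029, 0.1705], [0.5289, 0.1582]] ctr [0.5602 0.1997]
 len 0.07168248981340539 wid 0.0744266834994939  yawL 9.17854285086788  yawW 9.622651612315854
slot top
[[0.5727, 0.2171], [0.5792, 0.1779], [0.5498, 0.1736], [0.5442, 0.2131]] ctr [0.5615 0.1954]
 len 0.029248274258069255 wid 0.03979263949593981  yawL -81.82069099885744  yawW -81.22384754900182
tube
[[0.5519, -0.2779], [0.5943, -0.2872], [0.5804, -0.3486], [0.5373, -0.3392]] ctr [ 0.566  -0.3132]
 len 0.06291425196379469 wid 0.043732875226365146  yawL -13.07467776016084  yawW -12.380932138294716
platew
[[0.576, -0.0911], [0.6536, -0.1075], [0.5903, -0.3949], [0.512, -0.3786]] ctr [ 0.583 -0.243]
 len 0.29437220272644565 wid 0.07966043475790546  yawL -12.485600305572161  yawW -11.830750460601175
knob [[ 0.56519153 -0.3168789   0.112     ]]
[[0.495  0.3276 0.006 ]
 [0.5829 0.343  0.006 ]
 [0.622  0.0953 0.006 ]
 [0.5352 0.0804 0.006 ]] [np.float64(9.248904019650956), np.float64(8.97570469974366)]
tool y ang -11.788960233419662 [-8.87804182e-05  1.66084374e-03 -9.99998617e-01]
```

Emit:
{"op": "arm_command", "data": {
  "deltas": [0,0,-0.016,-0.0055,0.003,0,60,0,0,-0.016,-0.0055,0.003,-0.04,60,0,0,-0.016,-0.0055,0.003,-0.08,60,0,0,-0.016,-0.0055,0.003,-0.115,60,0,0,-0.016,-0.0055,0.003,-0.14,60,0,0,-0.016,-0.0055,0.003,-0.148,60,0,0,-0.016,-0.0055,0.003,-0.148,60,0,0,-0.016,-0.0055,0.003,-0.148,15,0,0,-0.016,-0.0055,0.003,-0.148,15,0,0,-0.016,-0.0055,0.003,-0.148,15,0,0,-0.016,-0.0055,0.003,-0.148,15,0,0,-0.016,-0.0055,0.003,-0.148,15],
  "force": 30
}}

```text
clock: 3.95
position: [0.5795, -0.2587, 0.0981]
ee_rot: [2.465, 1.947, 0.0]
force: [-3.8, 0.3, 2.0]
width: 0.268
gripper_force: 1.6
```

Emit:
{"op": "arm_command", "data": {
  "deltas": [0,0,0,0,0,0,15,0,0,0,0,0,0,15,0,0,0,0,0,0.005,15,0,0,0,0,0,0.03,15,0,0,0,0,0,0.06,15,0,0,0,0,0,0.06,15]
}}

```text
clock: 4.55
position: [0.581, -0.2598, 0.1612]
ee_rot: [2.462, 1.943, 0.004]
force: [0.3, -1.4, -4.0]
width: 0.26
gripper_force: 29.9
```

Emit:
{"op": "arm_command", "data": {
  "deltas": [0,0,0.253,-0.019,0.454,0,15,0,0,0.253,-0.019,0.454,0,15,0,0,0.253,-0.019,0.454,0,15,0,0,0.253,-0.019,0.454,0,15,0,0,0.253,-0.019,0.454,0,15,0,0,0.253,-0.019,0.454,0,15,0,0,0.253,-0.019,0.454,0,15,0,0,0.253,-0.019,0.454,0,15,0,0,0.253,-0.019,0.454,0,15,0,0,0.253,-0.019,0.454,0,15,0,0,0.253,-0.019,0.454,-0.03,15,0,0,0.253,-0.019,0.454,-0.055,15,0,0,0.253,-0.019,0.454,-0.055,15,0,0,0.253,-0.019,0.454,-0.055,15]
}}

```text
clock: 5.95
position: [0.5599, 0.1949, 0.1023]
ee_rot: [-2.033, -2.394, 0.003]
force: [0.7, -0.2, -2.9]
width: 0.255
gripper_force: 29.9
```

```bash
python3 - <<'E'
from h import *
s=sensors.observe(); print(s["clock"],s["position"],s["ee_rot"])
c=optics.calibration("wrist");im=optics.get_image("wrist");cv2.imwrite("pics/w3.png",im)
np.save("w3.npy",c,allow_pickle=True)
x0,y0=proj(c,[[.56,.198,.05]])[0].astype(int);print(x0,y0)
x=max(0,min(440,x0-100));y=max(0,min(330,y0-90));print(x,y)
cr=np.clip(im[y:y+150,x:x+200].astype(float)*1.8,0,255).astype(np.uint8)
cv2.imwrite("pics/c3.png",cv2.resize(cr,None,fx=4,fy=4,interpolation=cv2.INTER_CUBIC))
E
```

```text
5.95 [0.55988974 0.19489242 0.10227816] [-2.03285763 -2.39438549  0.00287151]
319 273
219 183
```

View pics/c3.png

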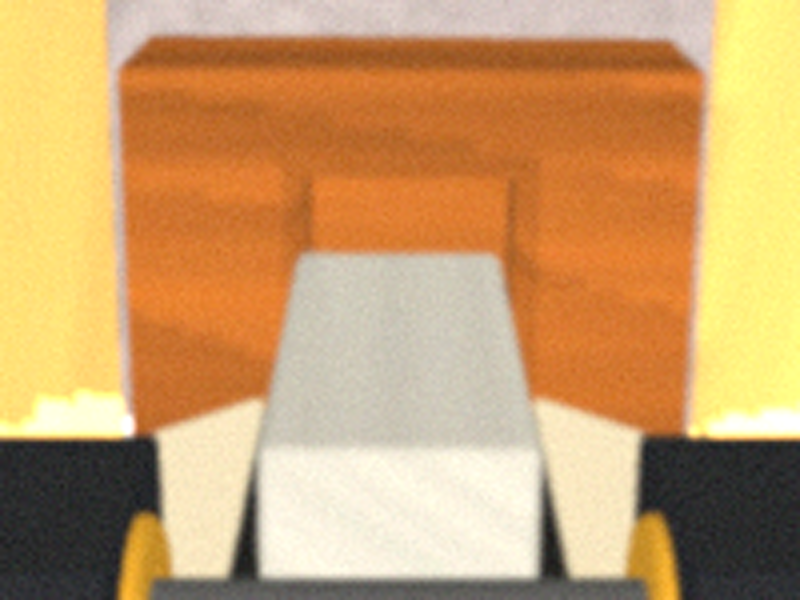

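```bash
python3 - <<'E'
from h import *
c=np.load("w3.npy",allow_pickle=True).item()
f=lambda q:[[219+u/4-.4,183+v/4-.4] for u,v in q]
a=np.radians(9.7);ex=np.array([np.cos(a),np.sin(a)]);ey=np.array([-np.sin(a),np.cos(a)])
def P(n,q,z):
    p=onz(c,f(q),z)[:,:2];print(n,(p@ex*1e3).round(1),(p@ey*1e3).round(1),"mean",(p@ex*1e3).mean().round(1))
P("floor+y",[(311,179),(508,179)],.018)
P("mouth+y",[(303,166),(516,166)],.036)
P("blk bot",[(298,254),(502,254)],.0585)
P("blk top",[(258,450),(542,446)],.1185)
P("holder+y",[(122,70),(698,72)],.036)
p=np.array([[.5596,.199],[.5599,.1949]]);print("slot w1, tcp",p@ex*1e3,p@ey*1e3, ex,ey)
E
```

```text
floor+y [572.  600.1] [117.2 117. ] mean 586.1
mouth+y [572.1 599.9] [123.2 123. ] mean 586.0
blk bot [572.7 596.8] [117.7 117.5] mean 584.8
blk top [573.2 596.5] [118.1 118.3] mean 584.9
holder+y [549.  623.3] [136.  135.4] mean 586.1
slot w1, tcp [585.12904784 584.73395242] [101.86833354  97.77640251] [0.98570347 0.16848938] [-0.16848938  0.98570347]
```

Emit:
{"op": "arm_command", "data": {
  "deltas": [0,0,0,0.001,0.0015,0,15,0,0,0,0.001,0.0015,-0.01,15,0,0,0,0.001,0.0015,-0.018,15,0,0,0,0.001,0.0015,-0.022,15,0,0,0,0.001,0.0015,-0.026,15,0,0,0,0.001,0.0015,-0.03,15,0,0,0,0.001,0.0015,-0.034,15,0,0,0,0.001,0.0015,-0.038,15,0,0,0,0.001,0.0015,-0.038,15]
}}

```text
clock: 6.9
position: [0.561, 0.1968, 0.0641]
ee_rot: [-2.033, -2.395, 0.001]
force: [-0.6, -0.6, -3.9]
width: 0.261
gripper_force: 29.9
```

Emit:
{"op": "arm_command", "data": {
  "deltas": [0,0,0,0,0,-0.001,15,0,0,0,0,0,-0.002,15,0,0,0,0,0,-0.003,15,0,0,0,0,0,-0.003,15]
}}

```text
clock: 7.3
position: [0.5616, 0.197, 0.0621]
ee_rot: [2.033, 2.395, 0.001]
force: [-1.8, -0.2, 0.7]
width: 0.26
gripper_force: 29.9
```

Emit:
{"op": "arm_command", "data": {
  "deltas": [0,0,0,0,0,-0.001,15,0,0,0,0,0,-0.001,60,0,0,0,0,0,-0.001,60,0,0,0,0,0,-0.001,60,0,0,0,0,0,-0.001,60,0,0,0,0,0,0.03,60,0,0,0,0,0,0.08,60,0,0,0,0,-0.03,0.13,60,0,0,0,0,-0.03,0.15,60,0,0,0,0,-0.03,0.15,60]
}}

```text
clock: 8.3
position: [0.5639, 0.1659, 0.2161]
ee_rot: [2.033, 2.39, 0.01]
force: [-0.1, 0.9, -0.7]
width: 0.654
gripper_force: 0.0
```

```bash
python3 - <<'E'
from h import *
s=sensors.observe(); print(s["clock"],s["position"],s["ee_rot"])
c=optics.calibration("wrist");im=optics.get_image("wrist");t=optics.get_image("top");sc=optics.get_image("scene")
a=cv2.resize(im[120:320,220:420],(400,400));b=cv2.resize(sc[180:280,300:420],(400,333),interpolation=cv2.INTER_CUBIC)
o=np.zeros((400,800,3),np.uint8);o[:,:400]=a;o[:333,400:]=b
cv2.imwrite("pics/c4.png",o);cv2.imwrite("pics/top1.png",t)
cs=optics.calibration("scene")
print(((proj(cs,[[.561,.199,.078]])-[300,180])*[400/120,3.33]+[400,0]), ((proj(c,[[.561,.199,.078]])-[220,120])*2))
E
```

```text
8.3 [0.56387657 0.16591909 0.21614971] [2.03323882 2.39007372 0.01015621]
[[608.94847992  79.77499895]] [[201.30780997 140.86523377]]
```

View pics/c4.png

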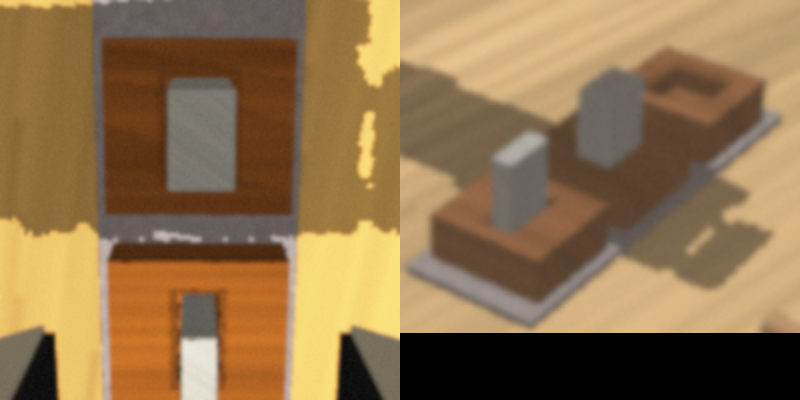

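The block stands upright in the middle slot, at the same height as the thin block, so it is seated and released. Next is the knob.

Emit:
{"op": "arm_command", "data": {
  "deltas": [0,0,-0.24,0.0035,-0.4825,0,70,0,0,-0.24,0.0035,-0.4825,0,70,0,0,-0.24,0.0035,-0.4825,0,70,0,0,-0.24,0.0035,-0.4825,0,70,0,0,-0.24,0.0035,-0.4825,0,70,0,0,-0.24,0.0035,-0.4825,0,70,0,0,-0.24,0.0035,-0.4825,0,70,0,0,-0.24,0.0035,-0.4825,0,70,0,0,-0.24,0.0035,-0.4825,0,70,0,0,-0.24,0.0035,-0.4825,0,70,0,0,-0.24,0.0035,-0.4825,0,70,0,0,-0.24,0.0035,-0.4825,0,70,0,0,-0.24,0.0035,-0.4825,-0.04,70,0,0,-0.24,0.0035,-0.4825,-0.075,70,0,0,-0.24,0.0035,-0.4825,-0.1,70,0,0,-0.24,0.0035,-0.4825,-0.113,70,0,0,-0.24,0.0035,-0.4825,-0.113,70]
}}

```text
clock: 10.15
position: [0.5643, -0.3132, 0.0966]
ee_rot: [-2.441, -1.972, 0.002]
force: [-1.0, -1.0, -0.6]
width: 0.764
gripper_force: 0.0
```

```bash
python3 - <<'E'
from h import *
s=sensors.observe(); print(s["clock"],s["position"],s["force"])
im=optics.get_image("wrist");t=optics.get_image("scene")
b=cv2.resize(t[290:410,40:200],(400,300),interpolation=cv2.INTER_CUBIC)
o=np.zeros((300,800,3),np.uint8);o[:,:400]=cv2.resize(im,(400,300));o[:,400:]=b
cv2.imwrite("pics/c5.png",o)
E
```

```text
10.15 [ 0.56432204 -0.31324686  0.09659279] [-1.00177671 -0.97515154 -0.59820795]
```

View pics/c5.png

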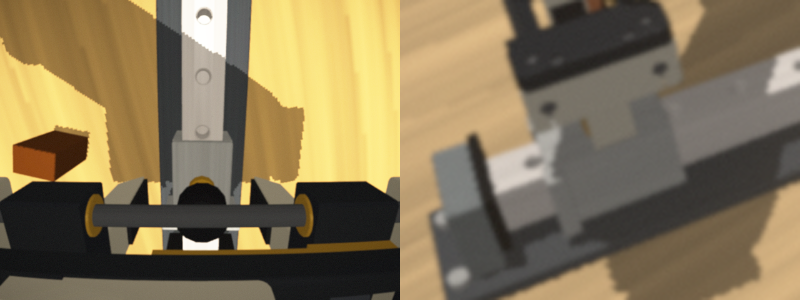

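The knob at about (203,210) in the left half sits centred between the fingers. Closing on it.

Emit:
{"op": "arm_command", "data": {
  "deltas": [0,0,0,0,0,0,20,0,0,0,0,0,0,20,0,0,0,0,0,0,20,0,0,0,0,0,0,20,0,0,0,0,0,0,20,0,0,0,0,0,0,20,0,0,0,0,0,0,20],
  "force": 40
}}

```text
clock: 10.95
position: [0.5656, -0.3158, 0.099]
ee_rot: [2.444, 1.971, 0.001]
force: [2.6, -1.3, 1.0]
width: 0.335
gripper_force: 40.0
```

Emit:
{"op": "arm_command", "data": {
  "deltas": [0,0,0,0,0,0.004,20,0,0,0,0,0,0.008,20,0,0,0,0,0,0.012,20,0,0,0,0,0,0.0135,20,0,0,0,0,0,0.0135,20,0,0,0,0,0,0.0135,20]
}}

```text
clock: 11.55
position: [0.5655, -0.3155, 0.1116]
ee_rot: [2.445, 1.972, 0.0]
force: [7.5, -3.2, -11.1]
width: 0.335
gripper_force: 40.0
```

Emit:
{"op": "arm_command", "data": {
  "deltas": [0,0,0,0.001,0,0.0135,20,0,0,0,0.002,0.005,0.0135,20,0,0,0,0.003,0.0105,0.0135,20,0,0,0,0.0045,0.0175,0.0135,20,0,0,0,0.006,0.0245,0.0135,20,0,0,0,0.0075,0.0315,0.0135,20,0,0,0,0.0087,0.0365,0.0135,20,0,0,0,0.0093,0.039,0.0135,20,0,0,0,0.0093,0.039,0.0135,20,0,0,0,0.0093,0.039,0.0135,20]
}}

```text
clock: 12.55
position: [0.5746, -0.2749, 0.1234]
ee_rot: [-2.443, -1.972, 0.0]
force: [11.1, -0.7, -24.7]
width: 0.335
gripper_force: 40.0
```

Emit:
{"op": "arm_command", "data": {
  "deltas": [0,0,0,0.001,-0.0005,-0.006,20,0,0,0,0.0015,-0.0005,-0.0085,20,0,0,0,0.0015,-0.0005,-0.0085,20,0,0,0,0.0015,-0.0005,-0.0085,20]
}}

```text
clock: 12.95
position: [0.5746, -0.2767, 0.1167]
ee_rot: [-2.444, -1.97, 0.002]
force: [0.7, 1.3, -11.2]
width: 0.333
gripper_force: 40.0
```

Emit:
{"op": "arm_command", "data": {
  "deltas": [0,0,0,0,0,-0.004,20,0,0,0,0,0,-0.008,20,0,0,0,0,0,-0.01,20,0,0,0,0,0,-0.01,20]
}}

```text
clock: 13.35
position: [0.5747, -0.2772, 0.1071]
ee_rot: [-2.445, -1.97, 0.001]
force: [-6.0, 2.3, -1.8]
width: 0.334
gripper_force: 40.0
```

Emit:
{"op": "arm_command", "data": {
  "deltas": [0,0,0,-0.0006,0,-0.002,20,0,0,0,-0.0006,0,-0.004,20,0,0,0,-0.0006,0,-0.006,20,0,0,0,-0.0006,0,-0.008,20,0,0,0,-0.0006,0,-0.0095,20,0,0,0,-0.0006,0,-0.0095,20],
  "force": 55
}}

```text
clock: 13.95
position: [0.5746, -0.2776, 0.099]
ee_rot: [2.446, 1.971, 0.0]
force: [-6.9, 3.7, 7.2]
width: 0.333
gripper_force: 55.0
```

Emit:
{"op": "arm_command", "data": {
  "deltas": [0,0,0,-0.0005,0,-0.0005,20,0,0,0,-0.0005,0,-0.001,20,0,0,0,-0.0005,0,-0.001,20,0,0,0,-0.0005,0,-0.001,20]
}}

```text
clock: 14.35
position: [0.5746, -0.2776, 0.099]
ee_rot: [2.446, 1.971, 0.002]
force: [-8.5, 5.5, 15.3]
width: 0.332
gripper_force: 55.0
```

```bash
python3 - <<'E'
from h import *
s=sensors.observe(); print(s["clock"],s["position"],s["force"],s["gripper_force"])
im=optics.get_image("wrist");t=optics.get_image("scene")
b=cv2.resize(t[270:420,40:240],(400,300),interpolation=cv2.INTER_CUBIC)
o=np.zeros((300,800,3),np.uint8);o[:,:400]=cv2.resize(im,(400,300));o[:,400:]=b
cv2.imwrite("pics/c6.png",o)
E
```

```text
14.35 [ 0.57459598 -0.27762575  0.09895588] [-8.54021368  5.49997652 15.32324531] 55.004840169567615
```

View pics/c6.png

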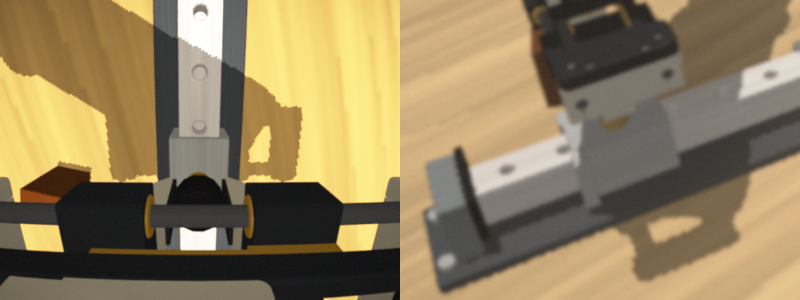

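The knob is against its hard stop: 8 N more push gave no travel, and it sits about 6 mm below its rest height. The tube has moved one hole.

```bash
python3 -c "
from cell import arm
print(arm.sign_off())"
```

```text
the job is handed in; nothing more can be done
None
```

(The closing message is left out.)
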